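# Draw a drying tray out to its stop with the pull hook

### The job

Take the pull hook and draw the steel tray with the freshly lacquered black base plates out of the drying rack until its back plate comes up against the stop bar; the bar is only clamped on, so pull gently, feel for it and do not shift it. Keep fingers and arm off the tray, let the plates lie as they are and leave everything else where it is. Then unhook and lay the hook back in its wooden rest.

Things in the scene. Friction and masses are not known exactly. Their poses are not given: they have to be found in the camera images.
- hook_grip (a point): Pull hook, 160 g: middle of the place to grip (balance point nearly there), on the axis of its dark wooden handle. x runs along the tool to the hook end, z up. Handle straight, 24 mm wide (y), 28 mm high (z), from 70 mm behind to 30 mm ahead of this point; then a brass ferrule, 18 mm thick, to 42 mm; then a level round steel shaft, 7 mm thick, on the same axis to 103 mm, where it bends down.
- hook_tip (a point): Lowest point of the pull hook's down-turned end, 100 mm ahead of hook_grip and 33.5 mm below it. The down-turned end is a round bar 7 mm thick, raked back 3 mm towards the handle at the tip.
- rest_seat (a point): Fixed wooden rest, base 190 x 70 mm: where hook_grip lies when home, 62 mm above the bench; x along the lying tool to its hook end. Notched posts 14 mm thick at x = -55 mm (handle, notch 30 mm wide at its bottom) and x = +57 mm (shaft, 11 mm); the notches widen upwards, their cheeks end 9 mm and 20 mm above the tool's axis. Tool may lie 7 mm fore or aft. Between the posts all is below 14 mm.
- rack: Fixed drying rack, two bays side by side: 225 deep x 246 wide mm, green steel cheeks 85 mm high, plywood deck 40 mm above the bench. Origin on the bench under the divider, 130 mm behind the front edge; x points into the rack, y to the left, z up. Bay centres at y = +57 and -57 mm, bays 104 mm wide. The trays slide along x on the deck; drawing out is towards -x.
- cheek_top (a point): Top of the rack's divider, 85 mm above the rack's origin. Across the cheeks here, 85 to 97 mm above the bench, lies the aluminium stop bar, 16 mm deep, a black knob at each end. Where it is clamped along x differs each time and is NOT measured: the tray's back plate meets its rear face after 24 to 101 mm of travel. It slips along if pushed with more than about 13 N.
- tray: Steel tray with the two black base plates, in one of the bays: 190 (x) x 100 (y) mm, walls 25 mm high and 3 mm thick, back plate 57 mm high. Origin at the centre of its underside; x points to the back plate (its front face at x = 92 mm), z up. Loaded it weighs 0.7 to 1 kg; dragging it takes about 3 to 8 N.
- loop (a point): Centre of the opening of that tray's pull loop, 108 mm in front (-x) of the tray's origin, 18 mm above its underside; axes as the tray. The loop is 5 mm wire lying level; opening 25 mm wide (y) and 25 mm deep (x), from the tray's front to the loop's front bar, 12.5 mm each way from this point; open above and below. The deck's level is 18 mm below this point.
- pin_plate: Black base plate 70 x 70 x 5 mm with an upright steel pin (6 mm thick, top 105 mm above the underside), lying loose in the front half of that tray. Origin at the centre of the underside.
- flat_plate: Black base plate 70 x 70 x 5 mm without a pin, lying loose in the back half of that tray. Origin at the centre of the underside.
- stone_tray: The other tray, same size and loop, with four pebbles in it, in the other bay; stays where it is.
- lacquer_tin: Bystander: round tin, 74 mm across, 85 mm high. Origin at the centre of its underside.
- glue: Bystander: white bottle with yellow label, 42 mm across, 130 mm high. Origin at the centre of its underside.
- pebble1: Bystander: whitish pebble 92 x 62 mm, 62 mm high. Origin under its centre.
- pebble2: Bystander: grey pebble 80 x 56 mm, 56 mm high. Origin under its centre.
- pebble3: Bystander: brownish pebble 86 x 58 mm, 58 mm high. Origin under its centre.
- spare_plate: Bystander: black base plate 100 x 100 x 5 mm with two upright pins, up to 145 mm high. Origin at the centre of the underside.
- pin_bin: Fixed open grey bin of steel pins, 160 x 100 x 45 mm, on the other side of the bench from the rest. Origin at the centre of the underside.
Not all that is in view belongs to the job. Several things look just like the part that bears rest_seat: the one meant starts farthest to the robot's right.

How it is judged:
By the outcome, as a careful person would: the job done as asked, in the order asked, and still so for the second after the job is handed in, with the robot touching nothing.
It also fails if it takes over 61 s, if anything falls off the work surface, if the arm or the gripper's body presses on something with over 40 N, if the wrist force passes 120 N, or if a joint passes its speed limit or range.

### The arm

A 6-joint arm with a two-finger parallel gripper is mounted at the origin on the work surface. World frame = base frame: x ahead of the robot, y to its left, z up, the work surface at z = 0. Lengths are in m, angles in rad, forces in N, time in s.
With the tool pointing down it reaches from about 0.25 to 0.725 m from the base axis. Payload 4 kg.
Tool frame: the origin (TCP) lies on the mounting face of the last link; the fingertips stand 173 mm ahead of it and the grasp point (between the pads) lies 155 mm ahead of it; y points along the fingers, z is the direction in which the jaws open and shut, and the axes are right-handed (so a half turn about y gives the same grasp; the last joint's range is limited). The gripper opens to 85 mm and grips with 20 to 120 N. Pads are 22 mm wide; open, the fingers measure 114 mm over their backs; the gripper's body (76 mm by 85 mm) begins 54 mm behind the grasp point. The pads swing forward as they close: fully open they stand 13 mm farther back than shut.
Start: joints at [1.177, 0.241, 0.005, 1.335, 0, 1.571], TCP at [0.192, 0.462, 0.405] pointing down, gripper open.
Joint ranges: [-2.72, 2.72], [-1.05, 1.87], [-1.09, 1.28], [-1.99, 2.15], [-1.42, 1.44], [-3.14, 3.14]. Speed limits (rad/s): [2.79, 2.79, 3.14, 3.14, 3.14, 3.14].

### API

Orientations are given as a unit quaternion [x, y, z, w].
In Python, from cell import bot gives the robot as it stands.
- The arm moves only by the tool apply_moves, never from a script. Its argument "rows" is a list of rows, each an object with "claw": the opening, from 0 (shut) to 1 (fully open); "translation": the shift along the tool's x, y, z in mm, a list of three; "yaw": the turn about the tool's y in degrees. A call has 1 to 8 rows; each row shifts and turns the commanded pose from where the row before left it, along the tool's axes as they then stand; what a row does not reach is not made up. A row lasts 1/8 s, in which the tool goes at most 62.5 mm and 10.7 degrees, less where a joint would pass 70% of its speed; a pose out of reach is approached as far as the arm can. A call with a gripper value outside its range is refused whole. The fingers move at their own pace and stop on an object; the grip force is fixed at half the most. Time passes only in rows, so rows that do not move let the fingers close. It gives the time, the measured TCP pose, the force and the opening at its end, in the units of the state.
- bot.get_state(): the state, without advancing time (a new reading comes with each control period).
- bot.snapshot(name): name is "side" or "top" or "wrist"; returns (picture, depth): 480x640x3 uint8, red, green, blue; 480x640 float32, m along the optical axis (not along the pixel's ray), 0 where there is no reading.
- bot.get_calibration(name): a dict with "K" (3x3 intrinsics, pixels), "R" (3x3) and "t" (3): a world point X has camera coordinates R X + t; the wrist camera has in their place "mount" (4x4, takes a point from camera to tool coordinates, whose origin is the TCP and whose axes are the tool frame's). Camera axes: x right, y down, z forward; pixel columns grow to the right and rows downward; lengths in m; the calibration is good to about 2 mm. A picture is of the moment at which its call begins: read the wrist's pose just before it. get_calibration takes no time and is no camera call.
- bot.hand_in(): hands the job in, once; it reports no verdict.
The state is a dict: "clock": time; "joint_positions": joint angles; "qd": joint speeds; "tau": joint torques, N m; "tcp_pos": TCP position; "tool_rot": TCP orientation; "force": force on the tool from outside, world axes, zero at the start; "wrist_torque": the same for the moment, N m; "gripper_width": opening from 0.0 (shut) to 1.0 (fully open).
Only numpy, scipy, OpenCV 4.12 (cv2) and the standard library are available. Lean on these libraries where they do the work, as an engineer would, in place of code of your own. Each camera call takes 0.05 s, during which the arm holds its last target. There are 200 camera calls.

## Working session

There is one attempt and no reset: what is moved stays moved. The work goes in short steps, Python scripts to look and compute and a tool call to move; the robot and the scene stay as the last step left them, time stands still between calls to the robot, and variables do not carry over. Pictures are saved under pics/ and viewed, about 8 in all and at most 12, crops included, and the job is handed in when it is done.

Besides the shell and the picture viewer there is one more tool, called after "Call:" as name(argument=value, ...) on one line, values as JSON. apply_moves: Moves the arm, as the interface text tells. Its arguments: {"type":"object","properties":{"rows":{"type":"array"}},"required":["rows"]}

```bash
mkdir -p pics; ls; cat > h.py <<'E'
import numpy as np, cv2
from cell import bot
from scipy.spatial.transform import Rotation as Ro
def snap(n,f):
    s=bot.get_state(); im,d=bot.snapshot(n); np.savez('pics/'+f+'.npz',im=im,d=d,p=s['tcp_pos'],q=s['tool_rot'])
    cv2.imwrite('pics/'+f+'.png',im[:,:,::-1]); return im,d
def world(n,f,u,v,z=None):
    """pixel->world; by depth, or by plane height z"""
    D=np.load('pics/'+f+'.npz'); c=bot.get_calibration(n); K=np.array(c['K'])
    ray=np.linalg.inv(K)@[u,v,1.]
    if n=='wrist':
        M=np.array(c['mount']); R=Ro.from_quat(D['q']).as_matrix()
        A=R@M[:3,:3]; o=R@M[:3,3]+D['p']
    else:
        A=np.array(c['R']).T; o=-A@np.array(c['t'])
    r=A@ray
    k=(z-o[2])/r[2] if z is not None else float(np.median(D['d'][int(v)-1:int(v)+2,int(u)-1:int(u)+2]))
    return o+k*r
E
python3 - <<'E'
from h import *
for n in('top','side'):
    snap(n,n+'1'); c=bot.get_calibration(n); print(n,np.round(c['K'],1).tolist(),np.round(-np.array(c['R']).T@c['t'],3))
print(bot.get_state()); print(bot.get_calibration('wrist'))
E
```

```text
pics
top [[434.7, 0.0, 324.5], [0.0, 434.7, 239.4], [0.0, 0.0, 1.0]] [0.503 0.015 1.268]
side [[524.7, 0.0, 318.9], [0.0, 524.7, 237.5], [0.0, 0.0, 1.0]] [ 0.382 -0.799  0.938]
{'clock': 0.1, 'joint_positions': array([1.17701444e+00, 2.41362245e-01, 3.87966637e-03, 1.33517219e+00,
       1.13379588e-05, 1.57078877e+00]), 'qd': array([ 6.68729361e-04, -3.22344417e-03,  4.20042824e-03,  5.33130616e-05,
       -6.34205429e-04, -6.47233639e-04]), 'tau': array([-1.98750599e-04, -3.73138475e+01,  2.53009808e+01,  1.08285432e-02,
       -4.63608126e-05, -5.94260129e-06]), 'tcp_pos': array([0.19175512, 0.46152755, 0.40389727]), 'tool_rot': array([ 0.69408894, -0.13845494,  0.13819   , -0.69280178]), 'force': array([-0.32957589,  0.40805453, -0.1155758 ]), 'wrist_torque': array([-0.00093598, -0.01110933,  0.02869694]), 'gripper_width': 1.0016768558956253}
{'K': array([[412.18817641,   0.        , 317.44150556],
       [  0.        , 412.18817641, 244.44761093],
       [  0.        ,   0.        ,   1.        ]]), 'mount': array([[ 2.56314794e-04,  9.47077583e-01,  3.21004652e-01,
        -8.28264034e-02],
       [-4.00028390e-04, -3.21004539e-01,  9.47077571e-01,
         3.20385533e-02],
       [ 9.99999887e-01, -3.71160967e-04,  2.96579708e-04,
        -4.71181835e-05],
       [ 0.00000000e+00,  0.00000000e+00,  0.00000000e+00,
         1.00000000e+00]])}
```

View pics/top1.png

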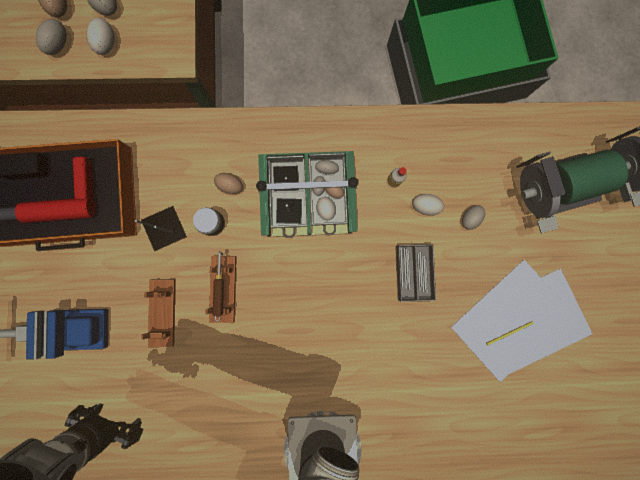

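View pics/side1.png

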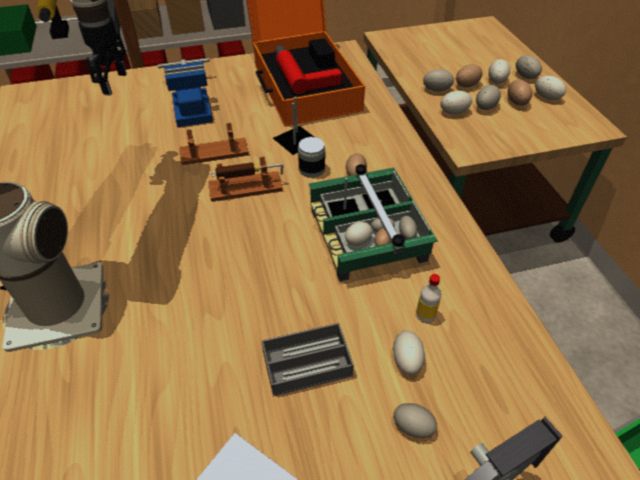

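```bash
python3 - <<'E'
from h import *
im=cv2.imread('pics/top1.png')
a=cv2.resize(im[240:330,195:250],None,fx=6,fy=6,interpolation=cv2.INTER_CUBIC)
b=cv2.resize(im[145:245,250:365],None,fx=4,fy=4,interpolation=cv2.INTER_CUBIC)
c=np.zeros((600,800,3),np.uint8); c[:540,:330]=a; c[:400,335:795]=b
cv2.imwrite('pics/c1.png',c)
s=bot.get_state();print(Ro.from_quat(s['tool_rot']).as_matrix().round(3))
E
```

```text
[[ 0.923 -0.001  0.384]
 [-0.384 -0.002  0.923]
 [-0.    -1.    -0.002]]
```

View pics/c1.png

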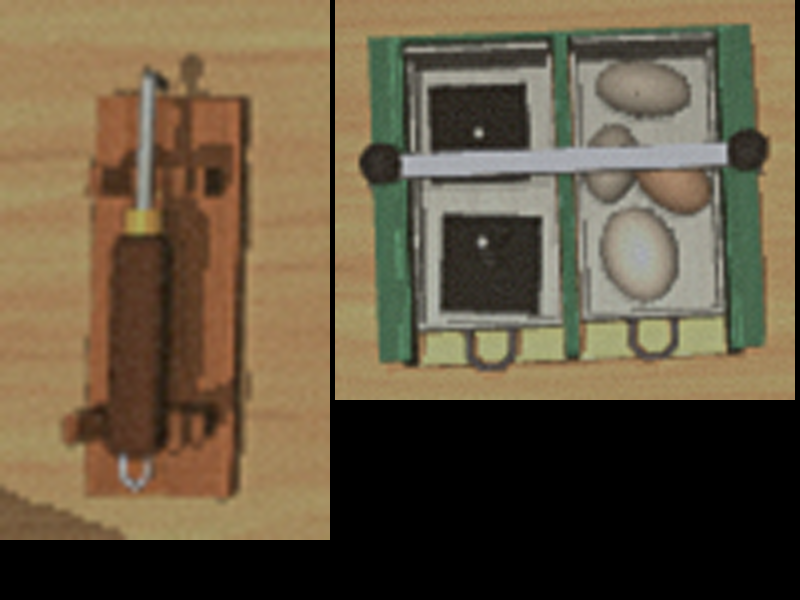

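```bash
cat >> h.py <<'E'
def T(gx,gy,gz,head):
    """moves from present pose for grasp point at g, tool x heading (deg): yaw and shift (tool axes, before yaw), mm"""
    s=bot.get_state(); R=Ro.from_quat(s['tool_rot']).as_matrix(); p=s['tcp_pos']
    h0=np.degrees(np.arctan2(R[1,0],R[0,0])); d=np.array([gx,gy,gz+.155])-p
    print('tcp',p.round(4),'h',h0.round(2),'yaw',round(h0-head,2),'shift',(R.T@d*1000).round(1),'F',s['force'].round(2),'w',round(s['gripper_width'],3),'t',round(s['clock'],2))
E
python3 - <<'E'
from h import *
W=lambda u,v,z:world('top','top1',u,v,z).round(4)
C=lambda a,b,z:W(250+(a-335)/4,145+b/4,z)
hb,hf,sf=W(217.8,315.3,.062),W(218.8,279.2,.062),W(219.7,253.3,.062)
print(hb,hf,sf,np.linalg.norm(hf-hb),np.linalg.norm(sf-hb)); d=sf-hb
print('heading',np.degrees(np.arctan2(d[1],d[0])),'grip',hf+(hb-hf)*.3, 'depth z',world('top','top1',218,295))
print('loop',C(491,346,.058))
for z,l in((.097,[(400,165),(728,153),(480,62),(480,152)]),(.085,[(562,35),(572,360),(385,38),(393,362)])):
  for a,b in l: print(a,b,C(a,b,z))
g=hf+(hb-hf)*.3; T(g[0],g[1],.24,0)
E
```

```text
[0.3908 0.2784 0.062 ] [0.4889 0.2747 0.062 ] [0.56   0.2716 0.062 ] 0.09816975094192715 0.16933658789523315
heading -2.301428731995043 grip [0.45947 0.27581 0.062  ] depth z [0.44639299 0.27464194 0.07427017]
loop [0.616  0.0798 0.058 ]
400 165 [0.7373 0.1367 0.097 ]
728 153 [ 0.7407 -0.0866  0.097 ]
480 62 [0.8073 0.0811 0.097 ]
480 152 [0.7451 0.0823 0.097 ]
562 35 [0.8282 0.0248 0.085 ]
572 360 [0.6026 0.0233 0.085 ]
385 38 [0.8286 0.1468 0.085 ]
393 362 [0.6042 0.1451 0.085 ]
tcp [0.1918 0.4615 0.4039] h -22.56 yaw -22.56 shift [318.5   9.  -68.8] F [-0.33  0.41 -0.12] w 1.002 t 0.1
```

Call:
apply_moves(rows=[{"claw":1,"translation":[0,0,0],"yaw":-10.1},{"claw":1,"translation":[0,0,0],"yaw":-10.1},{"claw":1,"translation":[46,2,-29],"yaw":0},{"claw":1,"translation":[46,2,-29],"yaw":0},{"claw":1,"translation":[46,2,-29],"yaw":0},{"claw":1,"translation":[46,2,-29],"yaw":0},{"claw":1,"translation":[46,1,-29],"yaw":0},{"claw":1,"translation":[45,0,-29],"yaw":0}])

```text
clock: 1.1
tcp_pos: [0.4606, 0.2752, 0.3952]
tool_rot: [0.707, -0.015, 0.014, -0.707]
force: [-0.7, 1.0, -0.1]
gripper_width: 1.002
```

```bash
python3 - <<'E'
from h import *
snap('wrist','w1'); T(.4595,.2758,.062,-2.3)
E
```

```text
tcp [0.465  0.2719 0.3949] h -2.72 yaw -0.42 shift [ -6.3 177.9   4.2] F [ 3.05 -0.05  0.51] w 1.002 t 1.15
```

View pics/w1.png

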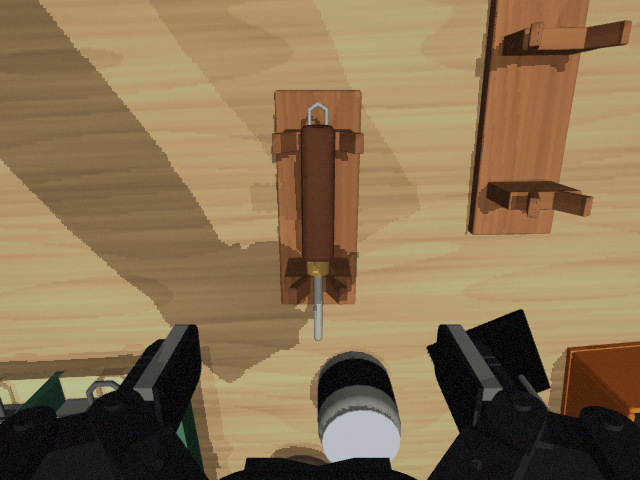

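```bash
python3 - <<'E'
from h import *
W=lambda u,v,z:world('wrist','w1',u,v,z).round(4)
b,f=W(318,125,.072),W(317.5,262,.072); t=W(319,338,.062); print(b,f,t,np.linalg.norm(f-b))
d=t-b; print(np.degrees(np.arctan2(d[1],d[0])))
print('rest',W(275,92,.012),W(361,92,.012),W(282,304,.012),W(356,304,.012))
print('tin',world('wrist','w1',360,440), world('top','top1',208,222))
T(.4595,.2755,.062,-2.3)
E
```

```text
[0.3907 0.2785 0.072 ] [0.4902 0.274  0.072 ] [0.5621 0.2723 0.062 ] 0.09960170681268472
-2.0716395427271164
rest [0.3665 0.2451 0.012 ] [0.3694 0.3138 0.012 ] [0.5545 0.2377 0.012 ] [0.5574 0.3077 0.012 ]
tin [0.64893575 0.30359943 0.08439095] [0.64495139 0.29771811 0.08423147]
tcp [0.465  0.2719 0.3949] h -2.72 yaw -0.42 shift [ -6.3 177.9   3.9] F [ 3.05 -0.05  0.51] w 1.002 t 1.15
```

Call:
apply_moves(rows=[{"claw":1,"translation":[0,40,0],"yaw":0},{"claw":1,"translation":[0,40,0],"yaw":0},{"claw":1,"translation":[0,30,0],"yaw":0},{"claw":1,"translation":[0,0,0],"yaw":0},{"claw":1,"translation":[0,0,0],"yaw":0}])

```text
clock: 1.78
tcp_pos: [0.4597, 0.2769, 0.2867]
tool_rot: [-0.707, 0.014, -0.015, 0.707]
force: [-0.2, -0.4, 0.2]
gripper_width: 1.001
```

```bash
python3 -c "
from h import *
T(.4605,.2755,.062,-2.2)"
```

```text
tcp [0.4597 0.2769 0.2867] h -2.35 yaw -0.15 shift [ 0.8 69.7 -1.4] F [-0.18 -0.36  0.21] w 1.001 t 1.77
```

Call:
apply_moves(rows=[{"claw":1,"translation":[0.8,25,-1.4],"yaw":0},{"claw":1,"translation":[0,25,0],"yaw":0},{"claw":1,"translation":[0,15,0],"yaw":0},{"claw":0.8,"translation":[0,5,0],"yaw":0},{"claw":0.5,"translation":[0,0,0],"yaw":0},{"claw":0.2,"translation":[0,0,0],"yaw":0},{"claw":0,"translation":[0,0,0],"yaw":0},{"claw":0,"translation":[0,0,0],"yaw":0}])

```text
clock: 2.78
tcp_pos: [0.4607, 0.2754, 0.2168]
tool_rot: [-0.707, 0.014, -0.015, 0.707]
force: [1.0, -0.7, 5.3]
gripper_width: 0.27
```

Call:
apply_moves(rows=[{"claw":0,"translation":[0,0,0],"yaw":0},{"claw":0,"translation":[0,0,0],"yaw":0}])

```text
clock: 3.02
tcp_pos: [0.4607, 0.2754, 0.2168]
tool_rot: [-0.707, 0.014, -0.015, 0.707]
force: [-1.3, -0.4, 6.0]
gripper_width: 0.274
```

Call:
apply_moves(rows=[{"claw":0,"translation":[0,-10,0],"yaw":0},{"claw":0,"translation":[0,-30,0],"yaw":0},{"claw":0,"translation":[0,-40,0],"yaw":0},{"claw":0,"translation":[0,-30,0],"yaw":0},{"claw":0,"translation":[0,0,0],"yaw":0},{"claw":0,"translation":[0,0,0],"yaw":0}])

```text
clock: 3.78
tcp_pos: [0.4596, 0.2748, 0.3246]
tool_rot: [0.707, -0.015, 0.014, -0.707]
force: [-0.3, 0.4, -2.7]
gripper_width: 0.273
```

```bash
python3 -c "
from h import *
T(.500,.079,.16,0.6)"
```

```text
tcp [0.4596 0.2748 0.3246] h -2.36 yaw -2.96 shift [  48.4    9.7 -193.9] F [-0.28  0.38 -2.73] w 0.273 t 3.77
```

Call:
apply_moves(rows=[{"claw":0,"translation":[0,0,0],"yaw":-2.96},{"claw":0,"translation":[5,1,-20],"yaw":0},{"claw":0,"translation":[8,2,-40],"yaw":0},{"claw":0,"translation":[8,2,-45],"yaw":0},{"claw":0,"translation":[8,2,-45],"yaw":0},{"claw":0,"translation":[6,2,-32],"yaw":0},{"claw":0,"translation":[3,1,-14],"yaw":0},{"claw":0,"translation":[0,0,0],"yaw":0}])

```text
clock: 4.78
tcp_pos: [0.5001, 0.0784, 0.3149]
tool_rot: [-0.707, -0.002, 0.003, 0.707]
force: [-0.3, -0.3, -1.4]
gripper_width: 0.273
```

Call:
apply_moves(rows=[{"claw":0,"translation":[0,0,0],"yaw":0},{"claw":0,"translation":[0,0,0],"yaw":0}])

```text
clock: 5.03
tcp_pos: [0.5001, 0.0805, 0.3157]
tool_rot: [-0.707, -0.004, 0.004, 0.707]
force: [0.4, 0.7, -1.9]
gripper_width: 0.272
```

```bash
python3 - <<'E'
from h import *
snap('wrist','w2'); snap('side','s2');T(.516,.0790,.0835,.6)
im=cv2.imread('pics/s2.png')[120:290,230:450]; w=cv2.imread('pics/w2.png')
cv2.imwrite('pics/s2c.png',cv2.resize(im,None,fx=3.4,fy=3.4,interpolation=cv2.INTER_CUBIC))
E
```

```text
tcp [0.5001 0.0804 0.3158] h 0.69 yaw 0.09 shift [15.9 77.3 -1.6] F [-0.11 -0.12 -2.2 ] w 0.273 t 5.12
```

View pics/w2.png

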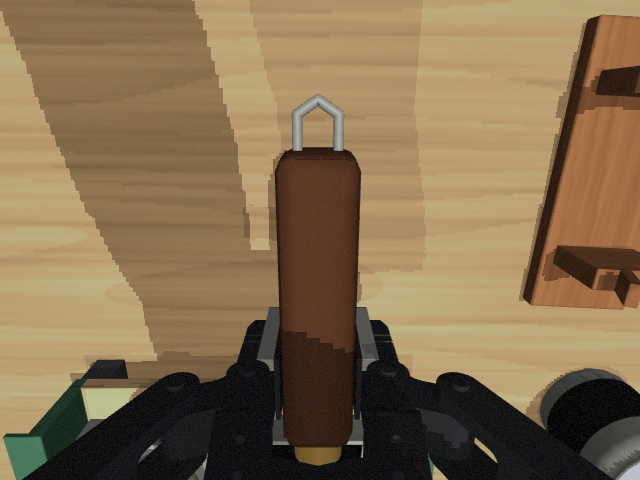

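View pics/s2c.png

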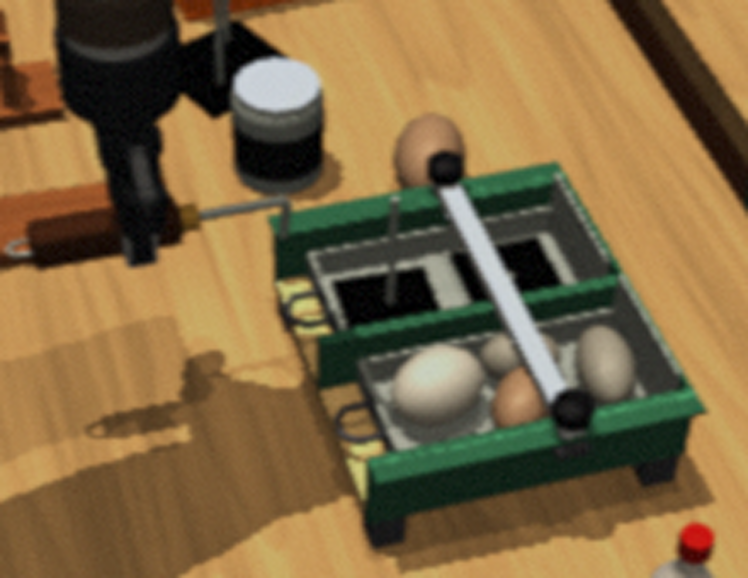

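```bash
python3 - <<'E'
from h import *
c=bot.get_calibration('side'); K=np.array(c['K']);R=np.array(c['R']);t=np.array(c['t'])
def pr(X):
    q=K@(R@np.array(X)+t); return (((q[:2]/q[2])-[230,120])*3.4).round(1)
h=np.radians(.65);f=np.array([np.cos(h),np.sin(h),0]); g=np.array([.5001,.0805,.3157-.155])
for n,a,z in(('back',-.07,0),('ferr',.042,0),('bend',.103,0),('tip',.1,-.0335)): print(n,pr(g+a*f+[0,0,z]))
L=np.array([.616,.0798,.058]);print('loopc',pr(L),'front',pr(L-[.0150,0,0]),'left',pr(L+[0,.015,0]),'right',pr(L-[0,.015,0]))
W=lambda a,b,z:world('side','s2',230+a/3.4,120+b/3.4,z).round(4)
print('loop front',W(284,312,.058),'right bottom',W(306,327,.058),'left',W(305,292,.058))
# bar rear edge top, backplate front top edge in side view
E
```

```text
back [ 30.8 243.1]
ferr [199.1 212.2]
bend [288.4 195.9]
tip [284.5 234.4]
loopc [307.9 305.3] front [287.4 309.1] left [302.5 291.1] right [313.4 319.6]
loop front [0.598  0.0776 0.058 ] right bottom [0.6091 0.059  0.058 ] left [0.6175 0.0935 0.058 ]
```

Call:
apply_moves(rows=[{"claw":0,"translation":[8,10,-1.2],"yaw":0},{"claw":0,"translation":[7,15,-1.2],"yaw":0},{"claw":0,"translation":[0,15,0],"yaw":0},{"claw":0,"translation":[0,10,0],"yaw":0},{"claw":0,"translation":[0,10,0],"yaw":0},{"claw":0,"translation":[0,0,0],"yaw":0},{"claw":0,"translation":[0,0,0],"yaw":0}])

```text
clock: 6.0
tcp_pos: [0.5154, 0.0773, 0.2561]
tool_rot: [-0.707, -0.004, 0.003, 0.707]
force: [-0.3, -0.4, -0.9]
gripper_width: 0.274
```

```bash
python3 - <<'E'
from h import *
T(.515,.0778,.0805,.65)
snap('side','s3')
im=cv2.imread('pics/s3.png')[165:245,275:365]
cv2.imwrite('pics/s3c.png',cv2.resize(im,None,fx=7,fy=7,interpolation=cv2.INTER_CUBIC))
E
```

```text
tcp [0.5154 0.0773 0.2561] h 0.6 yaw -0.05 shift [-0.4 20.6  0.5] F [-0.33 -0.42 -0.92] w 0.274 t 6.0
```

View pics/s3c.png

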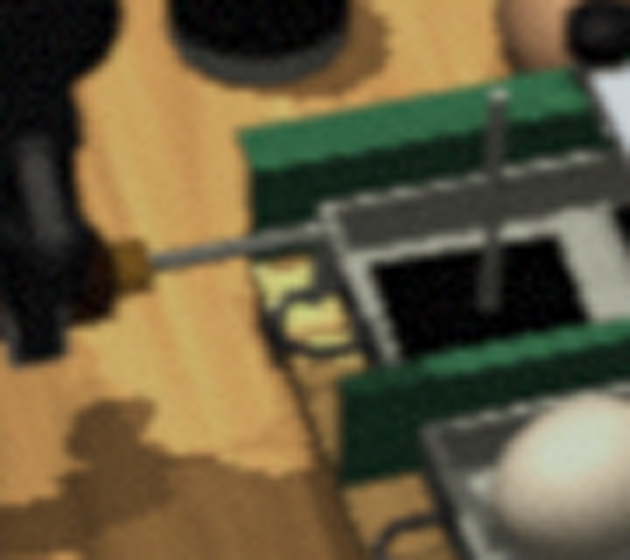

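```bash
python3 - <<'E'
from h import *
c=bot.get_calibration('side'); K=np.array(c['K']);R=np.array(c['R']);t=np.array(c['t'])
def pr(X):
    q=K@(R@np.array(X)+t); return (((q[:2]/q[2])-[275,165])*7).round(0)
print('bend',pr([.6184,.0785,.1011]),'tip',pr([.6154,.0784,.0676]),'tip z47',pr([.6154,.0784,.047]))
L=np.array([.615,.079,.058])
for d in([0,0,0],[-.015,0,0],[0,.015,0],[0,-.015,0],[.0125,.0,0]): print(d,pr(L+d))
W=lambda a,b:world('side','s3',275+a/7,165+b/7,.058).round(4)
print(W(273,322),W(310,292),W(328,352))
E
```

```text
bend [327. 222.] tip [318. 296.] tip z47 [318. 339.]
[0, 0, 0] [317. 316.]
[-0.015, 0, 0] [274. 323.]
[0, 0.015, 0] [306. 286.]
[0, -0.015, 0] [328. 345.]
[0.0125, 0.0, 0] [352. 309.]
[0.5997 0.0798 0.058 ] [0.6158 0.0909 0.058 ] [0.6141 0.0608 0.058 ]
```

Call:
apply_moves(rows=[{"claw":0,"translation":[0,7,-1],"yaw":0},{"claw":0,"translation":[0,7,0],"yaw":0},{"claw":0,"translation":[0,6,0],"yaw":0},{"claw":0,"translation":[0,0,0],"yaw":0},{"claw":0,"translation":[0,0,0],"yaw":0}])

```text
clock: 6.68
tcp_pos: [0.5153, 0.0763, 0.2357]
tool_rot: [0.707, 0.004, -0.004, -0.707]
force: [0.1, 0.9, -2.3]
gripper_width: 0.273
```

```bash
python3 - <<'E'
from h import *
T(.515,.0778,.0805,.65)
snap('side','s4'); snap('top','t4')
a=cv2.imread('pics/s4.png')[165:245,275:365]; b=cv2.imread('pics/t4.png')[145:245,250:365]
c=np.zeros((600,800,3),np.uint8)
c[:320,:360]=cv2.resize(a,None,fx=4,fy=4,interpolation=cv2.INTER_CUBIC);c[:400,340:800]=cv2.resize(b,None,fx=4,fy=4,interpolation=cv2.INTER_CUBIC)
cv2.imwrite('pics/c4.png',c)
E
```

```text
tcp [0.5153 0.0763 0.2357] h 0.6 yaw -0.05 shift [-0.3  0.2  1.5] F [ 0.13  0.89 -2.27] w 0.273 t 6.67
```

View pics/c4.png

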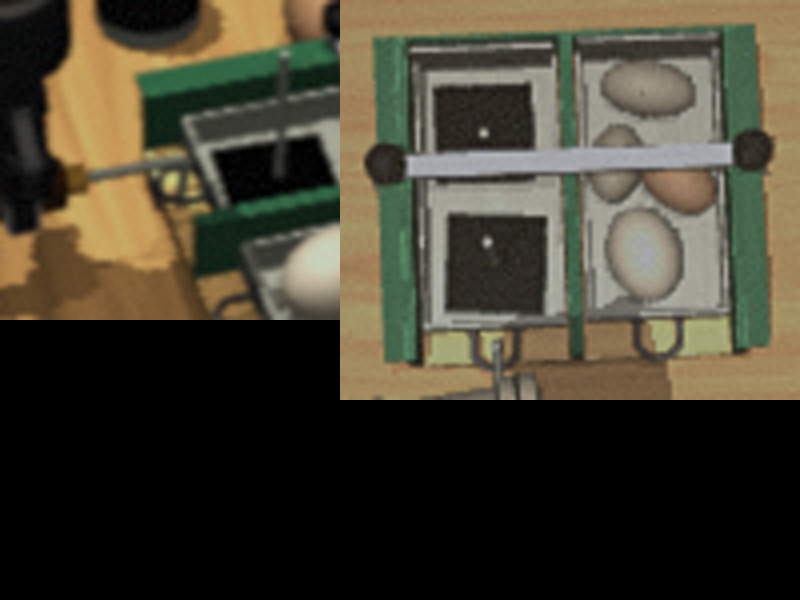

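Call:
apply_moves(rows=[{"claw":0,"translation":[-3,0,0],"yaw":0},{"claw":0,"translation":[-3,0,0],"yaw":0},{"claw":0,"translation":[-1,0,0],"yaw":0},{"claw":0,"translation":[-1,0,0],"yaw":0}])

```text
clock: 7.28
tcp_pos: [0.5076, 0.0762, 0.2359]
tool_rot: [-0.707, -0.004, 0.003, 0.707]
force: [2.9, 0.6, -3.5]
gripper_width: 0.27
```

Call:
apply_moves(rows=[{"claw":0,"translation":[-1,0,0],"yaw":0},{"claw":0,"translation":[-1,0,0],"yaw":0}])

```text
clock: 7.52
tcp_pos: [0.506, 0.0762, 0.2359]
tool_rot: [-0.707, -0.004, 0.003, 0.707]
force: [4.8, 0.6, -4.0]
gripper_width: 0.272
```

Call:
apply_moves(rows=[{"claw":0,"translation":[-1,0,0],"yaw":0},{"claw":0,"translation":[-1,0,0],"yaw":0}])

```text
clock: 7.78
tcp_pos: [0.5036, 0.0762, 0.2359]
tool_rot: [-0.707, -0.004, 0.003, 0.707]
force: [4.9, -0.1, -4.4]
gripper_width: 0.272
```

Call:
apply_moves(rows=[{"claw":0,"translation":[-1,0,0],"yaw":0},{"claw":0,"translation":[-1,0,0],"yaw":0}])

```text
clock: 8.02
tcp_pos: [0.5016, 0.0762, 0.2359]
tool_rot: [-0.707, -0.004, 0.003, 0.707]
force: [4.7, -0.3, -3.6]
gripper_width: 0.271
```

Call:
apply_moves(rows=[{"claw":0,"translation":[-1,0,0],"yaw":0},{"claw":0,"translation":[-1,0,0],"yaw":0}])

```text
clock: 8.28
tcp_pos: [0.4996, 0.0762, 0.2359]
tool_rot: [-0.707, -0.004, 0.003, 0.707]
force: [5.7, 0.3, -3.2]
gripper_width: 0.271
```

Call:
apply_moves(rows=[{"claw":0,"translation":[-1.5,0,0],"yaw":0},{"claw":0,"translation":[-2,0,0],"yaw":0},{"claw":0,"translation":[-2.5,0,0],"yaw":0},{"claw":0,"translation":[-3,0,0],"yaw":0},{"claw":0,"translation":[-3,0,0],"yaw":0},{"claw":0,"translation":[-3,0,0],"yaw":0},{"claw":0,"translation":[-3,0,0],"yaw":0},{"claw":0,"translation":[-3,0,0],"yaw":0}])

```text
clock: 9.28
tcp_pos: [0.4785, 0.0759, 0.2359]
tool_rot: [-0.707, -0.004, 0.003, 0.707]
force: [5.7, 0.2, -3.7]
gripper_width: 0.27
```

Call:
apply_moves(rows=[{"claw":0,"translation":[-3,0,0],"yaw":0},{"claw":0,"translation":[-3,0,0],"yaw":0},{"claw":0,"translation":[-3,0,0],"yaw":0},{"claw":0,"translation":[-2.5,0,0],"yaw":0},{"claw":0,"translation":[-2,0,0],"yaw":0},{"claw":0,"translation":[-2,0,0],"yaw":0},{"claw":0,"translation":[-1.5,0,0],"yaw":0},{"claw":0,"translation":[-1,0,0],"yaw":0}])

```text
clock: 10.28
tcp_pos: [0.4604, 0.0757, 0.2359]
tool_rot: [-0.707, -0.004, 0.003, 0.707]
force: [5.4, -0.0, -4.6]
gripper_width: 0.274
```

```bash
python3 - <<'E'
from h import *
T(.4375,.0755,.0805,.6)
snap('top','t5')
b=cv2.imread('pics/t5.png')[140:260,255:365]
cv2.imwrite('pics/c5.png',cv2.resize(b,None,fx=5,fy=5,interpolation=cv2.INTER_CUBIC))
E
```

```text
tcp [0.4604 0.0757 0.2359] h 0.6 yaw -0.0 shift [-22.9   0.4   0. ] F [ 5.44 -0.   -4.59] w 0.274 t 10.28
```

View pics/c5.png

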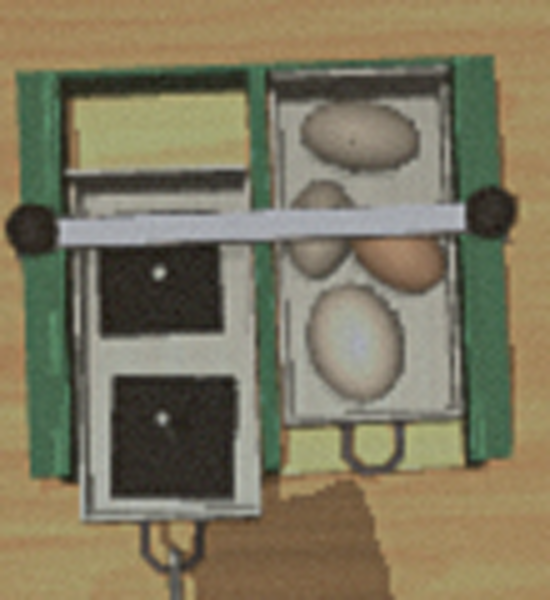

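Call:
apply_moves(rows=[{"claw":0,"translation":[-1.5,0,0],"yaw":0},{"claw":0,"translation":[-1.5,0,0],"yaw":0},{"claw":0,"translation":[-1.5,0,0],"yaw":0},{"claw":0,"translation":[-1.5,0,0],"yaw":0},{"claw":0,"translation":[-1.5,0,0],"yaw":0},{"claw":0,"translation":[-1.5,0,0],"yaw":0},{"claw":0,"translation":[-1,0,0],"yaw":0},{"claw":0,"translation":[-1,0,0],"yaw":0}])

```text
clock: 11.32
tcp_pos: [0.4495, 0.0756, 0.2359]
tool_rot: [-0.707, -0.004, 0.003, 0.707]
force: [5.1, 0.7, -4.0]
gripper_width: 0.273
```

Call:
apply_moves(rows=[{"claw":0,"translation":[-0.6,0,0],"yaw":0},{"claw":0,"translation":[-0.6,0,0],"yaw":0},{"claw":0,"translation":[-0.6,0,0],"yaw":0}])

```text
clock: 11.7
tcp_pos: [0.4477, 0.0756, 0.2359]
tool_rot: [-0.707, -0.004, 0.003, 0.707]
force: [4.4, -0.1, -4.4]
gripper_width: 0.274
```

Call:
apply_moves(rows=[{"claw":0,"translation":[-0.5,0,0],"yaw":0},{"claw":0,"translation":[-0.5,0,0],"yaw":0},{"claw":0,"translation":[-0.5,0,0],"yaw":0}])

```text
clock: 12.08
tcp_pos: [0.4462, 0.0756, 0.2359]
tool_rot: [-0.707, -0.004, 0.003, 0.707]
force: [6.0, 0.1, -2.9]
gripper_width: 0.274
```

Call:
apply_moves(rows=[{"claw":0,"translation":[-0.5,0,0],"yaw":0},{"claw":0,"translation":[-0.5,0,0],"yaw":0},{"claw":0,"translation":[-0.5,0,0],"yaw":0}])

```text
clock: 12.45
tcp_pos: [0.4447, 0.0755, 0.2359]
tool_rot: [-0.707, -0.004, 0.003, 0.707]
force: [4.6, 0.7, -4.0]
gripper_width: 0.272
```

Call:
apply_moves(rows=[{"claw":0,"translation":[-0.5,0,0],"yaw":0},{"claw":0,"translation":[-0.5,0,0],"yaw":0}])

```text
clock: 12.7
tcp_pos: [0.4437, 0.0755, 0.2359]
tool_rot: [-0.707, -0.004, 0.003, 0.707]
force: [4.6, 0.1, -3.7]
gripper_width: 0.272
```

Call:
apply_moves(rows=[{"claw":0,"translation":[-0.5,0,0],"yaw":0},{"claw":0,"translation":[-0.5,0,0],"yaw":0}])

```text
clock: 12.95
tcp_pos: [0.4427, 0.0755, 0.2359]
tool_rot: [-0.707, -0.004, 0.003, 0.707]
force: [5.6, -0.3, -3.9]
gripper_width: 0.271
```

Call:
apply_moves(rows=[{"claw":0,"translation":[-0.5,0,0],"yaw":0}])

```text
clock: 13.08
tcp_pos: [0.4422, 0.0755, 0.2359]
tool_rot: [-0.707, -0.004, 0.003, 0.707]
force: [4.9, -0.0, -4.0]
gripper_width: 0.27
```

Call:
apply_moves(rows=[{"claw":0,"translation":[-0.5,0,0],"yaw":0}])

```text
clock: 13.2
tcp_pos: [0.4417, 0.0755, 0.2359]
tool_rot: [0.707, 0.004, -0.003, -0.707]
force: [4.8, 0.0, -3.6]
gripper_width: 0.269
```

Call:
apply_moves(rows=[{"claw":0,"translation":[-0.4,0,0],"yaw":0},{"claw":0,"translation":[-0.4,0,0],"yaw":0}])

```text
clock: 13.45
tcp_pos: [0.4409, 0.0755, 0.2359]
tool_rot: [-0.707, -0.004, 0.003, 0.707]
force: [4.8, 0.2, -3.8]
gripper_width: 0.27
```

Call:
apply_moves(rows=[{"claw":0,"translation":[-0.4,0,0],"yaw":0},{"claw":0,"translation":[-0.4,0,0],"yaw":0}])

```text
clock: 13.7
tcp_pos: [0.4401, 0.0755, 0.2359]
tool_rot: [-0.707, -0.004, 0.003, 0.707]
force: [6.1, -0.7, -3.8]
gripper_width: 0.271
```

Call:
apply_moves(rows=[{"claw":0,"translation":[-0.4,0,0],"yaw":0}])

```text
clock: 13.82
tcp_pos: [0.4397, 0.0755, 0.2359]
tool_rot: [-0.707, -0.004, 0.003, 0.707]
force: [5.2, 0.7, -2.1]
gripper_width: 0.267
```

Call:
apply_moves(rows=[{"claw":0,"translation":[-0.4,0,0],"yaw":0}])

```text
clock: 13.95
tcp_pos: [0.4393, 0.0755, 0.2359]
tool_rot: [-0.707, -0.004, 0.003, 0.707]
force: [5.5, -0.0, -4.1]
gripper_width: 0.272
```

Call:
apply_moves(rows=[{"claw":0,"translation":[-0.4,0,0],"yaw":0},{"claw":0,"translation":[-0.4,0,0],"yaw":0}])

```text
clock: 14.2
tcp_pos: [0.4385, 0.0755, 0.2359]
tool_rot: [-0.707, -0.004, 0.003, 0.707]
force: [4.6, 0.3, -4.2]
gripper_width: 0.27
```

Call:
apply_moves(rows=[{"claw":0,"translation":[-0.4,0,0],"yaw":0}])

```text
clock: 14.32
tcp_pos: [0.4381, 0.0755, 0.2359]
tool_rot: [-0.707, -0.004, 0.003, 0.707]
force: [4.8, -0.4, -3.8]
gripper_width: 0.274
```

Call:
apply_moves(rows=[{"claw":0,"translation":[-0.4,0,0],"yaw":0}])

```text
clock: 14.45
tcp_pos: [0.4377, 0.0755, 0.2359]
tool_rot: [-0.707, -0.004, 0.003, 0.707]
force: [5.5, 0.5, -3.4]
gripper_width: 0.272
```

```bash
python3 - <<'E'
from h import *
snap('top','t6')
for f in('top1','t5','t6'):
    g=cv2.cvtColor(np.load('pics/'+f+'.npz')['im'],cv2.COLOR_RGB2GRAY).astype(float)
    print(f,'bay',g[170:196,282:291].mean(1).round().astype(int).tolist(), 'barR',g[178:194,312:318].mean(1).round().astype(int).tolist())
E
```

```text
top1 bay [41, 39, 41, 41, 43, 40, 44, 59, 73, 48, 39, 36, 85, 174, 172, 170, 170, 169, 138, 49, 69, 147, 151, 163, 165, 164] barR [130, 127, 120, 122, 170, 170, 170, 172, 165, 122, 100, 119, 120, 121, 119, 122]
t5 bay [152, 151, 154, 155, 104, 56, 54, 58, 97, 160, 161, 151, 108, 168, 171, 167, 169, 169, 138, 53, 35, 40, 43, 58, 76, 61] barR [129, 126, 117, 121, 169, 169, 167, 170, 165, 121, 99, 121, 119, 119, 120, 122]
t6 bay [152, 150, 153, 153, 154, 154, 157, 157, 156, 154, 154, 152, 137, 167, 168, 168, 170, 167, 139, 98, 79, 43, 42, 40, 44, 42] barR [132, 126, 117, 120, 170, 170, 168, 170, 165, 122, 99, 119, 118, 119, 120, 124]
```

Call:
apply_moves(rows=[{"claw":0,"translation":[-0.4,0,0],"yaw":0}])

```text
clock: 14.62
tcp_pos: [0.4375, 0.0755, 0.2359]
tool_rot: [-0.707, -0.004, 0.003, 0.707]
force: [6.7, 0.5, -4.5]
gripper_width: 0.271
```

Call:
apply_moves(rows=[{"claw":0,"translation":[-0.4,0,0],"yaw":0}])

```text
clock: 14.75
tcp_pos: [0.4373, 0.0754, 0.236]
tool_rot: [0.707, 0.004, -0.003, -0.707]
force: [6.4, -1.2, -5.0]
gripper_width: 0.271
```

Call:
apply_moves(rows=[{"claw":0,"translation":[-0.4,0,0],"yaw":0}])

```text
clock: 14.88
tcp_pos: [0.4371, 0.0754, 0.2361]
tool_rot: [0.707, 0.004, -0.003, -0.707]
force: [7.9, -0.9, -5.1]
gripper_width: 0.27
```

Call:
apply_moves(rows=[{"claw":0,"translation":[-0.3,0,0],"yaw":0}])

```text
clock: 15.0
tcp_pos: [0.437, 0.0754, 0.2361]
tool_rot: [0.707, 0.005, -0.002, -0.707]
force: [7.9, -0.5, -5.1]
gripper_width: 0.275
```

Call:
apply_moves(rows=[{"claw":0,"translation":[-0.3,0,0],"yaw":0}])

```text
clock: 15.12
tcp_pos: [0.4368, 0.0754, 0.2362]
tool_rot: [0.707, 0.005, -0.002, -0.707]
force: [7.6, -0.5, -5.3]
gripper_width: 0.27
```

Call:
apply_moves(rows=[{"claw":0,"translation":[-0.4,0,0],"yaw":0}])

```text
clock: 15.25
tcp_pos: [0.4366, 0.0753, 0.2363]
tool_rot: [0.707, 0.005, -0.002, -0.707]
force: [8.9, -1.1, -5.2]
gripper_width: 0.274
```

Call:
apply_moves(rows=[{"claw":0,"translation":[-0.4,0,0],"yaw":0}])

```text
clock: 15.38
tcp_pos: [0.4364, 0.0753, 0.2364]
tool_rot: [0.707, 0.005, -0.002, -0.707]
force: [8.8, -1.4, -4.5]
gripper_width: 0.275
```

```bash
python3 - <<'E'
from h import *
print([bot.get_state()[k].round(4) for k in('force','wrist_torque','tool_rot','tcp_pos')])
snap('top','t7')
for f in('t5','t6','t7'):
    g=cv2.cvtColor(np.load('pics/'+f+'.npz')['im'],cv2.COLOR_RGB2GRAY).astype(float)
    for u in (273,285,299): print(f,u,g[178:196,u-3:u+4].mean(1).round().astype(int).tolist(),'front',g[238:256,u-3:u+4].mean(1).round().astype(int).tolist())
b=cv2.imread('pics/t7.png')[140:260,255:365]
cv2.imwrite('pics/c7.png',cv2.resize(b,None,fx=5,fy=5,interpolation=cv2.INTER_CUBIC))
E
```

```text
[array([ 8.7825, -1.4291, -4.528 ]), array([-0.1942, -1.6442, -0.0961]), array([ 0.7073,  0.0051, -0.0017, -0.7069]), array([0.4364, 0.0753, 0.2364])]
t5 273 [78, 129, 142, 143, 132, 127, 168, 169, 169, 170, 163, 71, 76, 84, 88, 94, 93, 93] front [145, 144, 145, 143, 125, 152, 114, 141, 148, 141, 139, 142, 145, 145, 147, 148, 146, 143]
t5 285 [97, 159, 161, 152, 113, 168, 171, 167, 168, 169, 144, 55, 34, 39, 43, 62, 88, 67] front [42, 85, 174, 164, 130, 136, 84, 110, 114, 113, 114, 120, 121, 120, 115, 108, 121, 138]
t5 299 [117, 159, 158, 152, 137, 167, 167, 168, 171, 160, 81, 97, 94, 98, 104, 107, 107, 105] front [65, 86, 129, 121, 150, 93, 81, 98, 98, 104, 103, 101, 96, 96, 97, 100, 100, 102]
t6 273 [150, 147, 147, 151, 153, 127, 166, 169, 169, 171, 162, 80, 106, 87, 84, 93, 95, 100] front [145, 144, 148, 147, 143, 144, 144, 145, 145, 143, 146, 142, 126, 146, 125, 140, 148, 144]
t6 285 [156, 154, 154, 152, 140, 167, 169, 168, 170, 168, 144, 91, 78, 44, 42, 39, 45, 42] front [46, 45, 44, 46, 47, 43, 47, 43, 42, 85, 173, 164, 126, 157, 85, 102, 109, 112]
t6 299 [156, 153, 153, 145, 140, 167, 169, 168, 171, 159, 87, 134, 102, 94, 105, 101, 97, 98] front [60, 57, 59, 57, 59, 62, 60, 57, 57, 75, 117, 118, 140, 109, 80, 97, 102, 104]
t7 273 [150, 148, 146, 152, 151, 133, 166, 170, 168, 171, 160, 82, 117, 91, 84, 94, 102, 104] front [145, 143, 144, 143, 143, 144, 144, 149, 146, 144, 144, 141, 123, 137, 119, 143, 149, 145]
t7 285 [155, 153, 152, 154, 145, 168, 168, 169, 168, 167, 145, 94, 94, 44, 39, 40, 43, 41] front [46, 42, 45, 44, 47, 45, 45, 43, 44, 75, 149, 163, 123, 159, 91, 101, 110, 114]
t7 299 [154, 154, 152, 145, 144, 169, 168, 168, 170, 159, 87, 134, 100, 94, 99, 99, 98, 97] front [48, 51, 53, 52, 53, 58, 56, 57, 57, 63, 92, 115, 138, 114, 82, 97, 98, 101]
```

View pics/c7.png

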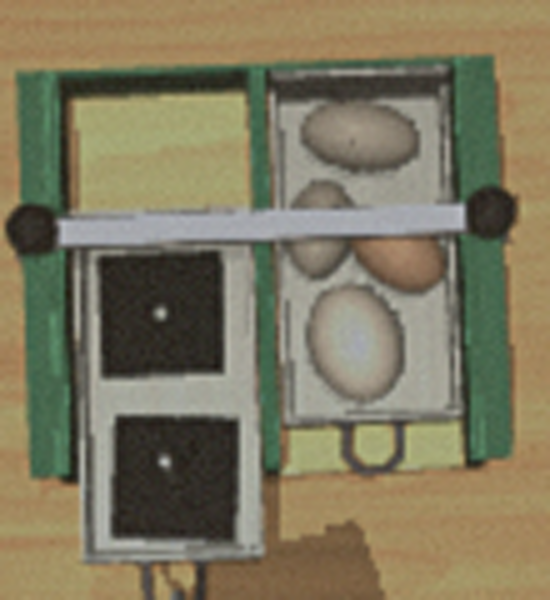

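Call:
apply_moves(rows=[{"claw":0,"translation":[1,0,0],"yaw":0},{"claw":0,"translation":[2,0,0],"yaw":0},{"claw":0,"translation":[3,0,0],"yaw":0},{"claw":0,"translation":[3,0,0],"yaw":0},{"claw":0,"translation":[1.5,0,0],"yaw":0},{"claw":0,"translation":[0,0,0],"yaw":0},{"claw":0,"translation":[0,0,0],"yaw":0}])

```text
clock: 16.3
tcp_pos: [0.4452, 0.0756, 0.2356]
tool_rot: [-0.707, -0.004, 0.004, 0.707]
force: [-0.0, 0.2, -1.2]
gripper_width: 0.266
```

Call:
apply_moves(rows=[{"claw":0,"translation":[0,-4,0],"yaw":0},{"claw":0,"translation":[0,-4,0],"yaw":0}])

```text
clock: 16.55
tcp_pos: [0.4454, 0.0756, 0.244]
tool_rot: [-0.707, -0.004, 0.004, 0.707]
force: [-0.3, 0.2, -1.5]
gripper_width: 0.268
```

Call:
apply_moves(rows=[{"claw":0,"translation":[0,-8,0],"yaw":0},{"claw":0,"translation":[0,-15,0],"yaw":0},{"claw":0,"translation":[0,-25,0],"yaw":0},{"claw":0,"translation":[0,-20,0],"yaw":0},{"claw":0,"translation":[0,-8,0],"yaw":0},{"claw":0,"translation":[0,0,0],"yaw":2.96},{"claw":0,"translation":[0,0,0],"yaw":0}])

```text
clock: 17.42
tcp_pos: [0.4452, 0.0755, 0.3195]
tool_rot: [0.707, -0.015, 0.014, -0.707]
force: [-0.4, 0.7, -1.2]
gripper_width: 0.271
```

```bash
python3 -c "
from h import *
T(.4607,.2754,.16,-2.35)"
```

```text
tcp [0.4452 0.0755 0.3195] h -2.33 yaw 0.02 shift [  7.4   4.5 200.4] F [-0.42  0.72 -1.24] w 0.271 t 17.43
```

Call:
apply_moves(rows=[{"claw":0,"translation":[1,0,15],"yaw":0},{"claw":0,"translation":[1.4,1,35],"yaw":0},{"claw":0,"translation":[1.5,1,45],"yaw":0},{"claw":0,"translation":[1.5,1,45],"yaw":0},{"claw":0,"translation":[1,1,35],"yaw":0},{"claw":0,"translation":[1,0.5,17.4],"yaw":0},{"claw":0,"translation":[0,0,8],"yaw":0},{"claw":0,"translation":[0,0,0],"yaw":0}])

```text
clock: 18.42
tcp_pos: [0.4609, 0.2753, 0.315]
tool_rot: [0.707, -0.015, 0.014, -0.707]
force: [0.1, -0.7, -1.7]
gripper_width: 0.271
```

Call:
apply_moves(rows=[{"claw":0,"translation":[0,0,0],"yaw":0},{"claw":0,"translation":[0,0,0],"yaw":0}])

```text
clock: 18.68
tcp_pos: [0.4611, 0.2745, 0.3154]
tool_rot: [0.707, -0.015, 0.015, -0.707]
force: [-0.3, -1.3, -0.8]
gripper_width: 0.271
```

```bash
python3 - <<'E'
from h import *
T(.4607,.2754,.0618,-2.35)
snap('side','s8')
c=bot.get_calibration('side'); K=np.array(c['K']);R=np.array(c['R']);t=np.array(c['t']);s=bot.get_state()
def pr(X):
    q=K@(R@np.array(X)+t); return (((q[:2]/q[2])-[180,110])*5).round(1)
h=np.radians(-2.35);f=np.array([np.cos(h),np.sin(h),0]); g=s['tcp_pos']-[0,0,.155]
for n,a,z in(('back',-.07,0),('ferr',.042,0),('bend',.103,0),('tip',.1,-.0335)): print(n,pr(g+a*f+[0,0,z]))
im=cv2.imread('pics/s8.png')[110:210,180:310]
cv2.imwrite('pics/s8c.png',cv2.resize(im,None,fx=5,fy=5,interpolation=cv2.INTER_CUBIC))
E
```

```text
tcp [0.4611 0.2745 0.3154] h -2.45 yaw -0.1 shift [-0.5 98.6  0.9] F [-0.28 -1.27 -0.77] w 0.271 t 18.68
back [152.9 158.4]
ferr [381.  128.1]
bend [502.8 111.9]
tip [500.7 167.4]
```

View pics/s8c.png

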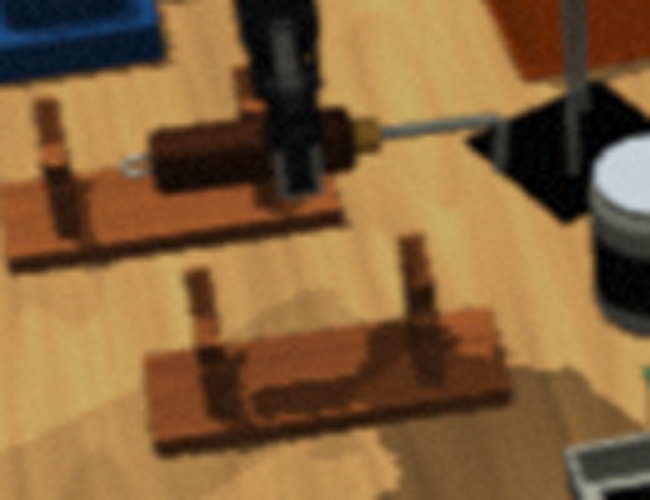

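Call:
apply_moves(rows=[{"claw":0,"translation":[0,20,0.3],"yaw":0},{"claw":0,"translation":[0,25,0],"yaw":0},{"claw":0,"translation":[0,20,0],"yaw":0},{"claw":0,"translation":[0,10,0],"yaw":0},{"claw":0,"translation":[0,0,0],"yaw":0},{"claw":0,"translation":[0,0,0],"yaw":0}])

```text
clock: 19.48
tcp_pos: [0.4615, 0.2759, 0.2411]
tool_rot: [-0.707, 0.014, -0.015, 0.707]
force: [0.9, 0.8, -2.3]
gripper_width: 0.272
```

```bash
python3 -c "
from h import *
T(.4607,.2754,.0618,-2.35)"
```

```text
tcp [0.4615 0.2759 0.2411] h -2.37 yaw -0.02 shift [-0.8 24.3 -0.6] F [ 0.86  0.77 -2.27] w 0.272 t 19.48
```

Call:
apply_moves(rows=[{"claw":0,"translation":[-0.8,6,-0.6],"yaw":0},{"claw":0,"translation":[0,6,0],"yaw":0},{"claw":0,"translation":[0,5,0],"yaw":0},{"claw":0,"translation":[0,3,0],"yaw":0},{"claw":0,"translation":[0,0,0],"yaw":0}])

```text
clock: 20.1
tcp_pos: [0.4601, 0.2751, 0.2198]
tool_rot: [0.707, -0.015, 0.014, -0.707]
force: [0.8, -0.3, -2.5]
gripper_width: 0.27
```

Call:
apply_moves(rows=[{"claw":0,"translation":[0,2,0],"yaw":0},{"claw":0,"translation":[0,1,0],"yaw":0},{"claw":0,"translation":[0,0,0],"yaw":0}])

```text
clock: 20.48
tcp_pos: [0.4602, 0.2752, 0.2172]
tool_rot: [0.707, -0.015, 0.015, -0.707]
force: [0.5, 0.2, -1.6]
gripper_width: 0.27
```

Call:
apply_moves(rows=[{"claw":0,"translation":[0,0.6,0],"yaw":0},{"claw":0,"translation":[0,0.6,0],"yaw":0},{"claw":0,"translation":[0,0,0],"yaw":0}])

```text
clock: 20.85
tcp_pos: [0.4602, 0.2752, 0.2167]
tool_rot: [-0.707, 0.014, -0.015, 0.707]
force: [-2.5, -1.2, 5.3]
gripper_width: 0.272
```

Contact with the rest. Opening gradually, then a straight lift.

Call:
apply_moves(rows=[{"claw":0.35,"translation":[0,0,0],"yaw":0},{"claw":0.45,"translation":[0,0,0],"yaw":0},{"claw":0.6,"translation":[0,0,0],"yaw":0},{"claw":0.8,"translation":[0,0,0],"yaw":0},{"claw":0.8,"translation":[0,0,0],"yaw":0},{"claw":0.8,"translation":[0,0,0],"yaw":0}])

```text
clock: 21.6
tcp_pos: [0.4602, 0.2752, 0.216]
tool_rot: [0.707, -0.015, 0.015, -0.707]
force: [-0.1, 0.0, 0.1]
gripper_width: 0.796
```

Call:
apply_moves(rows=[{"claw":0.8,"translation":[0,-10,0],"yaw":0},{"claw":0.8,"translation":[0,-25,0],"yaw":0},{"claw":0.8,"translation":[0,-40,0],"yaw":0},{"claw":0.8,"translation":[0,-50,0],"yaw":0},{"claw":0.8,"translation":[0,-40,0],"yaw":0},{"claw":0.8,"translation":[-30,0,0],"yaw":0},{"claw":0.8,"translation":[-30,0,0],"yaw":0},{"claw":0.8,"translation":[0,0,0],"yaw":0}])

```text
clock: 22.6
tcp_pos: [0.3987, 0.2776, 0.3821]
tool_rot: [-0.707, 0.014, -0.014, 0.707]
force: [0.3, 0.5, -0.9]
gripper_width: 0.797
```

Call:
apply_moves(rows=[{"claw":0.8,"translation":[0,0,0],"yaw":0},{"claw":0.8,"translation":[0,0,0],"yaw":0}])

```text
clock: 22.85
tcp_pos: [0.4009, 0.2777, 0.3812]
tool_rot: [-0.707, 0.015, -0.015, 0.707]
force: [-0.2, -0.3, 0.6]
gripper_width: 0.801
```

```bash
python3 - <<'E'
from h import *
snap('wrist','w9'); snap('top','t9'); snap('side','s9')
T(.4607,.2754,.0618,-2.35)
c=np.zeros((600,800,3),np.uint8)
r=lambda f,y,x,k:cv2.resize(cv2.imread(f'pics/{f}.png')[y[0]:y[1],x[0]:x[1]],None,fx=k,fy=k,interpolation=cv2.INTER_CUBIC)
for y,x,p in((0,0,r('w9',(0,480),(120,560),.75)),(0,400,r('t9',(140,260),(255,365),3)),(365,0,r('s9',(120,235),(190,400),2)),(365,440,r('t9',(240,318),(180,300),3))):
    c[y:y+p.shape[0],x:x+p.shape[1]]=p[:600-y]
cv2.imwrite('pics/c9.png',c)
for f in('t5','t9'):
    g=cv2.cvtColor(np.load('pics/'+f+'.npz')['im'],cv2.COLOR_RGB2GRAY).astype(float)
    for u in (273,285,299,315): print(f,u,g[178:196,u-3:u+4].mean(1).round().astype(int).tolist())
E
```

```text
tcp [0.4008 0.2776 0.3808] h -2.4 yaw -0.05 shift [ 60.  164.    0.3] F [-0.16  0.2  -0.41] w 0.802 t 23.0
t5 273 [78, 129, 142, 143, 132, 127, 168, 169, 169, 170, 163, 71, 76, 84, 88, 94, 93, 93]
t5 285 [97, 159, 161, 152, 113, 168, 171, 167, 168, 169, 144, 55, 34, 39, 43, 62, 88, 67]
t5 299 [117, 159, 158, 152, 137, 167, 167, 168, 171, 160, 81, 97, 94, 98, 104, 107, 107, 105]
t5 315 [128, 126, 118, 123, 168, 169, 167, 170, 164, 117, 102, 125, 122, 121, 120, 120, 122, 127]
t9 273 [155, 152, 150, 156, 162, 143, 173, 175, 175, 176, 166, 86, 119, 95, 89, 97, 104, 106]
t9 285 [160, 157, 158, 160, 153, 173, 174, 172, 175, 173, 149, 97, 92, 47, 39, 43, 47, 44]
t9 299 [159, 158, 158, 151, 148, 174, 173, 175, 177, 164, 89, 139, 106, 96, 103, 101, 101, 102]
t9 315 [135, 132, 125, 126, 175, 174, 175, 175, 169, 124, 106, 127, 127, 127, 124, 125, 127, 134]
```

View pics/c9.png

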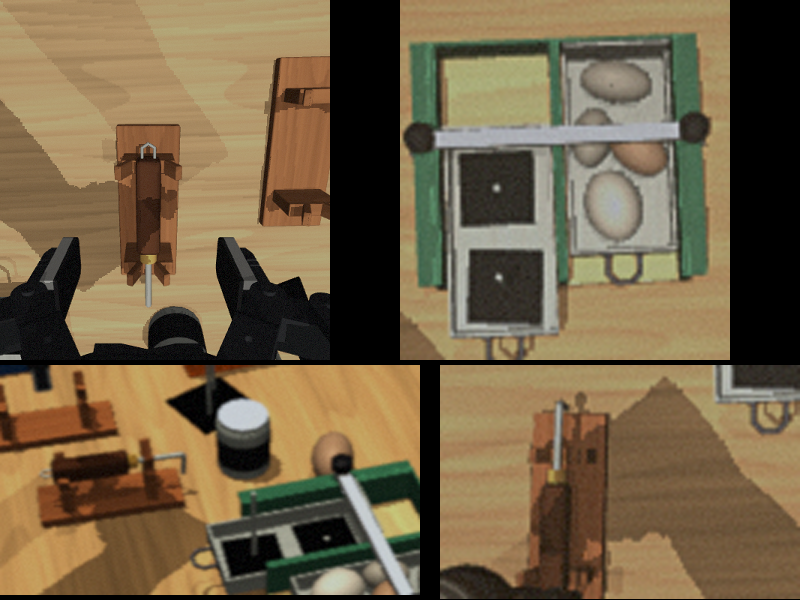

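```bash
python3 -c "
from cell import bot
print(bot.hand_in())"
```

```text
the job is handed in; nothing more can be done
None
```

I drew the tray out about 70 mm with the hook until its back plate met the stop bar. I then unhooked, laid the hook back in the right-hand rest and handed in at about 23 s of the 61 s allowed.

- **Contact with the bar:** the pull force was steady at about 5 N while dragging. It rose to about 9 N at the bar while the tool moved only half as far as commanded. That puts roughly 4 N on the bar, against the 13 N at which it slips.
- **Bar position:** its edges lie in the same pixel rows in the top camera pictures from before contact and from the end, so I saw no shift, at a resolution of about 1–2 mm.
- **Tray and plates:** in the last pictures the back plate sits against the bar with no visible gap. Both plates look undisturbed. I did not measure their positions.
- **Hook:** it lies in both notches of its rest. The hand is open and clear, and the wrist force is about zero.
- **Other things:** in the areas shown in the last pictures (stone tray, tin, spare plate, one pebble), nothing looks moved. I did not look at the glue bottle, the other two pebbles or the pin bin again, but the arm did not go near them.
- **Small disagreements:** the side and top cameras differed by about 3 mm on the loop's sideways position, and the hook looked about 1° nose-down in the grip. Neither mattered for the job.

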